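Fetch the gold tin from behind the paint cans

TASK

In the drum painter's workshop, first move the three tall paint cans (red, blue, green) off the wooden stand onto the side tray, all three together and upright, then fetch the gold tin from behind and stand it in the middle of the round cork mat. After that put the cans back on the stand, each upright in the middle of the pad of its own colour, wherever it stood before. Leave the silver tin where it is and do not tip anything over.

Things in the scene. Friction and masses are not known exactly. Their poses are not given: they have to be found in the camera images.
- red_can_mid (a point): Centre (half-way up) of the red paint can: a full, closed, loose upright cylinder 60 mm in diameter and 120 mm tall with red sides and red lid and thin steel rims, about 0.35 kg. z points up along the can when upright; its turn about z does not matter. It starts on one of the three pads, not necessarily the red one, with at least 34 mm clear between neighbouring cans.
- blue_can_mid (a point): Centre (half-way up) of the blue paint can: a full, closed, loose upright cylinder 60 mm in diameter and 120 mm tall with blue sides and blue lid and thin steel rims, about 0.35 kg. z points up along the can when upright; its turn about z does not matter. It starts on one of the three pads, not necessarily the blue one, with at least 34 mm clear between neighbouring cans.
- green_can_mid (a point): Centre (half-way up) of the green paint can: a full, closed, loose upright cylinder 60 mm in diameter and 120 mm tall with green sides and green lid and thin steel rims, about 0.35 kg. z points up along the can when upright; its turn about z does not matter. It starts on one of the three pads, not necessarily the green one, with at least 34 mm clear between neighbouring cans.
- gold_tin_mid (a point): Centre (half-way up) of the gold tin: a loose, closed, short gold-coloured cylinder 48 mm in diameter and 56 mm tall, about 0.15 kg. It starts on the stand in the row behind the cans, beside the silver tin; its underside is 3 mm lower than those of the cans. z points up; its turn does not matter.
- silver_tin_mid (a point): Centre (half-way up) of the silver tin: the same shape and size as the gold tin but silver-grey, loose; stands 95 mm from the gold one in the row behind the cans. It stays where it is.
- red_pad_top (a point): Centre of the top surface of the red pad: a fixed flat rectangle 76 mm (x) by 88 mm (y), 3 mm thick, lying on the slatted wooden stand (a fixed board 12 mm high, 300 mm by 190 mm, with a 24 mm high lip along its far edge). The three pads form one row, 100 mm apart centre to centre, along the pad's y axis; its x axis points from the pads to the row of tins, 66 mm behind them; z up.
- blue_pad_top (a point): Centre of the top surface of the blue pad: a fixed flat rectangle 76 mm (x) by 88 mm (y), 3 mm thick, lying on the slatted wooden stand (a fixed board 12 mm high, 300 mm by 190 mm, with a 24 mm high lip along its far edge). The three pads form one row, 100 mm apart centre to centre, along the pad's y axis; its x axis points from the pads to the row of tins, 66 mm behind them; z up.
- green_pad_top (a point): Centre of the top surface of the green pad: a fixed flat rectangle 76 mm (x) by 88 mm (y), 3 mm thick, lying on the slatted wooden stand (a fixed board 12 mm high, 300 mm by 190 mm, with a 24 mm high lip along its far edge). The three pads form one row, 100 mm apart centre to centre, along the pad's y axis; its x axis points from the pads to the row of tins, 66 mm behind them; z up.
- tray_floor (a point): Centre of the inner floor of the side tray: a fixed dark steel open tray, 200 mm by 200 mm outside along its x and y axes, walls 5 mm thick and 14 mm high, floor 5 mm above the bench; z up. Three cans fit on it with 95 mm between centres.
- mat_top (a point): Centre of the top surface of the work mat: a fixed round brown cork disc, 90 mm in diameter and 4 mm thick, on the bench near the robot; z up.
There are look-alikes about, which are no part of the job. There is more than one size of the part that bears red_can_mid; the job needs the smaller.

How it is judged (in metres and radians):
On the way, in this order (a step that is already met when the one before it is completed fails the run):
1. All three cans stand upright and released inside the side tray, the gold tin still in its place on the stand (x of red_can_mid in the frame of tray_floor between -0.085 and 0.085 m and y of red_can_mid in the frame of tray_floor between -0.085 and 0.085 m and z of red_can_mid in the frame of tray_floor between 0.054 and 0.066 m and angle between each of red_can_mid, blue_can_mid, green_can_mid's own z axis and vertical below 0.12 rad and contact force between the fingers and red_can below 0.2 N and x of blue_can_mid in the frame of tray_floor between -0.085 and 0.085 m and y of blue_can_mid in the frame of tray_floor between -0.085 and 0.085 m and z of blue_can_mid in the frame of tray_floor between 0.054 and 0.066 m and contact force between the fingers and blue_can below 0.2 N and x of green_can_mid in the frame of tray_floor between -0.085 and 0.085 m and y of green_can_mid in the frame of tray_floor between -0.085 and 0.085 m and z of green_can_mid in the frame of tray_floor between 0.054 and 0.066 m and contact force between the fingers and green_can below 0.2 N and distance of gold_tin_mid from where it was at the start of the episode below 0.02 m), for 0.2 s.
2. The gold tin stands released in the middle of the cork mat while the three cans are still on the tray (horizontal distance between gold_tin_mid and mat_top below 0.015 m and z of gold_tin_mid in the frame of mat_top between 0.022 and 0.034 m and angle between each of gold_tin_mid, red_can_mid, blue_can_mid, green_can_mid's own z axis and vertical below 0.12 rad and linear speed of gold_tin below 0.02 m/s and contact force between the fingers and gold_tin below 0.2 N and x of red_can_mid in the frame of tray_floor between -0.085 and 0.085 m and y of red_can_mid in the frame of tray_floor between -0.085 and 0.085 m and z of red_can_mid in the frame of tray_floor between 0.054 and 0.066 m and contact force between the fingers and red_can below 0.2 N and x of blue_can_mid in the frame of tray_floor between -0.085 and 0.085 m and y of blue_can_mid in the frame of tray_floor between -0.085 and 0.085 m and z of blue_can_mid in the frame of tray_floor between 0.054 and 0.066 m and contact force between the fingers and blue_can below 0.2 N and x of green_can_mid in the frame of tray_floor between -0.085 and 0.085 m and y of green_can_mid in the frame of tray_floor between -0.085 and 0.085 m and z of green_can_mid in the frame of tray_floor between 0.054 and 0.066 m and contact force between the fingers and green_can below 0.2 N), for 0.2 s.
At the end, for the whole second after the job is handed in: Each can stands upright (within 0.12 rad) and at rest on the pad of its own colour, its axis within 13 mm of the pad's centre; the gold tin stands upright, released and at rest on the cork mat within 15 mm of its centre; the silver tin is within 15 mm of where it started, upright (horizontal distance between red_can_mid and red_pad_top below 0.013 m and z of red_can_mid in the frame of red_pad_top between 0.054 and 0.066 m and angle between each of red_can_mid, blue_can_mid, green_can_mid, gold_tin_mid, silver_tin_mid's own z axis and vertical below 0.12 rad and linear speed of each of red_can, blue_can, green_can, gold_tin below 0.02 m/s and horizontal distance between blue_can_mid and blue_pad_top below 0.013 m and z of blue_can_mid in the frame of blue_pad_top between 0.054 and 0.066 m and horizontal distance between green_can_mid and green_pad_top below 0.013 m and z of green_can_mid in the frame of green_pad_top between 0.054 and 0.066 m and horizontal distance between gold_tin_mid and mat_top below 0.015 m and z of gold_tin_mid in the frame of mat_top between 0.022 and 0.034 m and contact force between the fingers and gold_tin below 0.2 N and distance of silver_tin_mid from where it was at the start of the episode below 0.015 m); the robot touches nothing.
It fails at once if The silver tin is pushed more than 15 mm or lifted away (distance of silver_tin_mid from where it was at the start of the episode above 0.015 m).
It fails at once if A can or tin is tipped over (more than 0.6 rad) (angle between any of red_can_mid, blue_can_mid, green_can_mid, gold_tin_mid, silver_tin_mid's own z axis and vertical above 0.6 rad).
It also fails if it takes over 144 s, if anything falls off the work surface, if the arm or the gripper's body presses on something with over 40 N, if the wrist force passes 120 N, or if a joint passes its speed limit or range.

ROBOT

A 7-joint arm with a two-finger parallel gripper is mounted at the origin on the work surface. World frame = base frame: x ahead of the robot, y to its left, z up, the work surface at z = 0. Lengths are in mm, angles in degrees, forces in N, time in s.
With the tool pointing down it reaches from about 425 to 1025 mm from the base axis. Payload 9.4 kg.
Tool frame: the origin (TCP) lies midway between the tips of the shut fingers; the grasp point (between the pads) lies r.grip_depth behind it (r.grip_depth is the distance from the TCP to the grasp point, in mm); z points along the fingers, y is the line along which they close (so a half turn about z gives the same grasp; the last joint's range is limited). The gripper opens to 93 mm and grips with 3 to 60 N. Pads are 15 mm wide; open, the fingers measure 128 mm over their backs; the gripper's body (75 mm by 188 mm) begins 65 mm behind the grasp point.
Start: joints at [68.371, 34.337, -0.143, 91.639, 0.103, 54.024, -4.572], TCP at [214.795, -692.45, 190.318] pointing down, gripper open.
Joint ranges: [-147.43, 147.43], [-19.82, 112.94], [-74.19, 73.91], [6.32, 146.72], [-59.91, 239.91], [6.04, 106.73], [-150.56, 150.56]. Speed limits (degrees/s): [127.2, 127.2, 172.46, 172.46, 180, 180, 180].

INTERFACE

Orientations are given as a 3x3 rotation matrix whose columns are the frame's x, y, z axes.
In Python, from cell import r gives the robot as it stands.
- The arm moves only by the tool arm_command, never from a script. Its argument "motion" is a list that holds one entry, the list of rows, each a list of 7 numbers: the closure, from -1 (fully open) to 1 (shut), then the shift along the tool's x, y, z in cm, then the turn, a rotation vector about the tool's x, y, z in degrees. A call has 1 to 20 rows; each row shifts and turns the commanded pose from where the row before left it, along the tool's axes as they then stand; what a row does not reach is not made up. A row lasts 1/12 s, in which the tool goes at most 41.7 mm and 7.16 degrees, less where a joint would pass 70% of its speed; a pose out of reach is approached as far as the arm can. A call is refused whole if a number of a shift passes 4.17 or a number of a turn 7.16, either way. A call with a gripper value outside its range is refused whole. The fingers move at their own pace and stop on an object; "force" is the grip in N (left out, the last holds). Time passes only in rows, so rows that do not move let the fingers close. It gives the time, the measured TCP pose, the force, the opening and the grip force at its end, in the units of the state.
- r.observe(): the state, without advancing time (a new reading comes with each control period).
- r.camera(name): name is "side" or "top"; returns the picture (420x560x3 uint8, red, green, blue); there is no depth.
- r.camera_params(name): a dict with "fov_y" (degrees; the focal length in pixels is half the picture's height over the tangent of half this angle, whatever the lens; pixels are square), "cx", "cy" (the principal point, pixels), "extrinsics" (4x4, takes a point from camera to world coordinates). Camera axes: x right, y down, z forward; pixel columns grow to the right and rows downward; lengths in mm; the calibration is good to about 2 mm. A picture is of the moment at which its call begins. camera_params takes no time and is no camera call.
- r.job_done(): hands the job in; it is judged then, once.
The state is a dict: "clock": time; "joint_pos": joint angles; "joint_vel": joint speeds; "effort": joint torques, N m; "eef_pos": TCP position; "tool_rot": TCP orientation; "ft_force": force on the tool from outside, world axes, zero at the start; "moment": the same for the moment, N m; "width": finger opening in mm; "grasp_force": force on a finger pad.
Only numpy, scipy, OpenCV 4.12 (cv2) and the standard library are available. Lean on these libraries where they do the work, as an engineer would, in place of code of your own. Each camera call takes 0.05 s, during which the arm holds its last target. There are 200 camera calls.

## Working session

There is one attempt and no reset: what is moved stays moved. The work goes in short steps, Python scripts to look and compute and a tool call to move; the robot and the scene stay as the last step left them, time stands still between calls to the robot, and variables do not carry over. Pictures are saved under pics/ and viewed, at most 14 in all, crops included, and the job is handed in when it is done.

Besides the shell and the picture viewer there is one more tool, called after ">>>" as name([rows], argument=value, ...), one row to a line, values as JSON. arm_command: Moves the arm, as the interface text tells. Its arguments: {"type":"object","properties":{"motion":{"type":"array"},"force":{"type":"number"}},"required":["motion"]}

```bash
mkdir -p pics; ls
python3 - <<'E'
from cell import r
import cv2,numpy as np
np.set_printoptions(precision=3,suppress=True)
for n in("top","side"):
    cv2.imwrite(f"pics/{n}0.png",r.camera(n)[:,:,::-1]); p=r.camera_params(n); print(n,p)
print(r.grip_depth); s=r.observe(); print(s["tool_rot"],s["eef_pos"],s["width"],s["clock"],s["ft_force"])
E
```

```text
pics
top {'fov_y': 51.82838669394589, 'cx': 284.80657934783676, 'cy': 210.89985870928552, 'extrinsics': array([[  -0.022,   -0.983,    0.183,  313.593],
       [  -1.   ,    0.024,    0.009,  -20.073],
       [  -0.013,   -0.183,   -0.983, 1064.778],
       [   0.   ,    0.   ,    0.   ,    1.   ]])}
side {'fov_y': 52.606099656423844, 'cx': 282.6875672856137, 'cy': 210.93381692460127, 'extrinsics': array([[ -0.723,  -0.387,   0.573,   0.452],
       [ -0.691,   0.418,  -0.589, 537.993],
       [ -0.011,  -0.822,  -0.57 , 581.836],
       [  0.   ,   0.   ,   0.   ,   1.   ]])}
18.8
[[ 0.955  0.296 -0.001]
 [ 0.296 -0.955  0.001]
 [-0.    -0.001 -1.   ]] [ 214.645 -692.014  189.556] 93.11501544263629 0.1 [-0.88  -0.297  0.498]
```

View pics/top0.png

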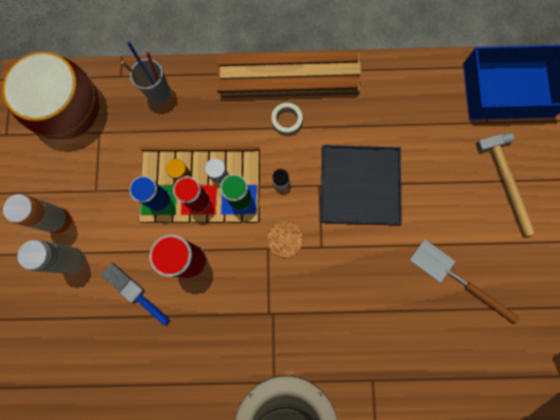

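View pics/side0.png

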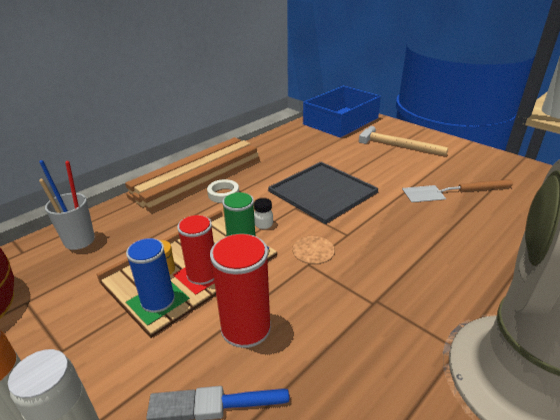

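```bash
cat > h.py <<'E'
import cv2,numpy as np
np.set_printoptions(precision=1,suppress=True)
def ray(p,uv,z):
    f=210/np.tan(np.radians(p["fov_y"]/2)); E=p["extrinsics"]
    d=E[:3,:3]@np.array([(uv[0]-p["cx"])/f,(uv[1]-p["cy"])/f,1]); o=E[:3,3]
    return o+d*(z-o[2])/d[2]
def proj(p,X):
    f=210/np.tan(np.radians(p["fov_y"]/2)); E=p["extrinsics"]
    c=E[:3,:3].T@(np.array(X)-E[:3,3]); return np.array([p["cx"]+f*c[0]/c[2],p["cy"]+f*c[1]/c[2]])
E
python3 - <<'E'
import cv2,numpy as np
a=cv2.imread("pics/top0.png"); 
cv2.imwrite("pics/c1.png",cv2.resize(a[140:230,130:265],None,fx=5.9,fy=5.9,interpolation=cv2.INTER_CUBIC))
b=cv2.imread("pics/side0.png")
cv2.imwrite("pics/c2.png",cv2.resize(b[180:340,95:305],None,fx=3.7,fy=3.7,interpolation=cv2.INTER_CUBIC))
E
```

```text
(no output)
```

View pics/c1.png

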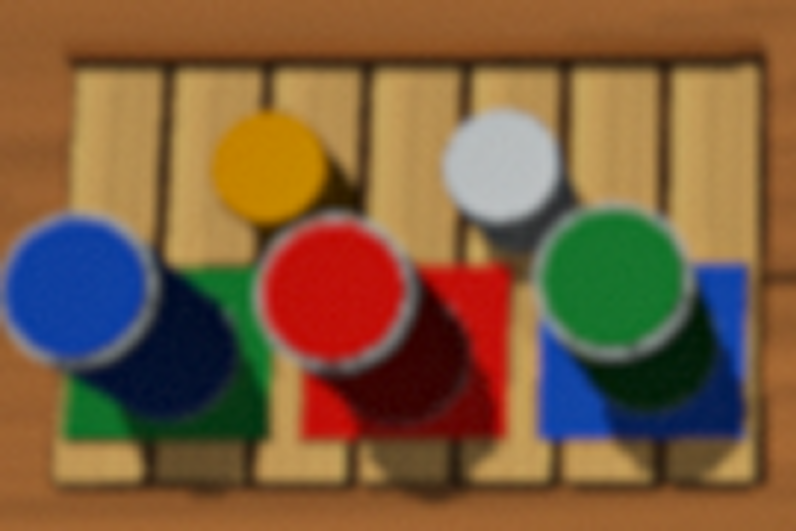

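View pics/c2.png

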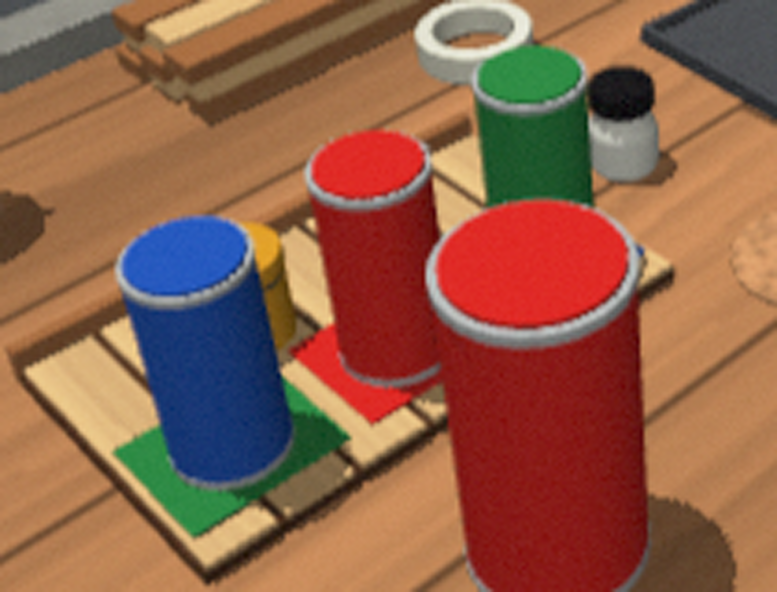

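```bash
cat > lids.py <<'E'
from h import *
# bright lid masks
def lid(img,col,seed,R=22):
    x0,y0=int(seed[0]-R),int(seed[1]-R); c=img[max(y0,0):y0+2*R,max(x0,0):x0+2*R].astype(int)
    r_,g,b=c[...,0],c[...,1],c[...,2]
    m={"red":(r_>165)&(g<70),"blue":(b>135)&(r_<90),"green":(g>95)&(r_<70),"gold":(r_>140)&(g>90)&(b<50),"silver":(c.min(-1)>150)}[col].astype(np.uint8)
    n,l,s,ce=cv2.connectedComponentsWithStats(m,connectivity=4)
    i=1+np.argmax(s[1:,4]); return ce[i]+[max(x0,0),max(y0,0)],s[i]
E
python3 - <<'E'
from lids import *
from cell import r
P={n:r.camera_params(n) for n in("top","side")}
I={n:cv2.imread(f"pics/{n}0.png")[:,:,::-1] for n in P}
S={"top":dict(blue=(144,190),red=(187,190),green=(235,188),gold=(176,168),silver=(216,168)),
   "side":dict(blue=(146,248),red=(195,225),green=(238,201))}
for n in S:
    for c,s in S[n].items():
        R=14 if n=="top" else 22
        ce,st=lid(I[n],c,s,R); print(n,c,ce,st,ray(P[n],ce,135 if c in("red","blue","green") else 68))
C=lambda x,y:(130+(x+.5)/5.9-.5,140+(y+.5)/5.9-.5)
print("pads")
for q in [(66,438),(268,438),(303,438),(505,438),(540,438),(745,438),(747,265)]: print(ray(P["top"],C(*q),15)[:2])
print("stand")
for q in [(54,484),(757,484),(760,66),(76,66)]: print(ray(P["top"],C(*q),12)[:2])
t=I["top"].astype(int)
g=(t.max(-1)<75).astype(np.uint8); n,l,s,ce=cv2.connectedComponentsWithStats(g); i=l[185,361]
rect=cv2.minAreaRect(np.argwhere(l==i)[:,::-1].astype(np.float32)); print("tray",s[i],ce[i],rect,ray(P["top"],rect[0],10))
for q in cv2.boxPoints(rect): print(ray(P["top"],q,14)[:2])
hsv=cv2.cvtColor(I["top"],cv2.COLOR_RGB2HSV); print(hsv[240,285],hsv[240,340],hsv[230,280],hsv[225,340])
E
```

```text
top blue [142.2 188.3] [  0   1  25  23 432] [545.9 304.  135. ]
top red [186.  188.9] [  2   2  23  23 411] [541.9 206.5 135. ]
top green [233.3 186.9] [  1   2  23  23 410] [544.  101.4 135. ]
top gold [175.  167.8] [  4   4  20  20 291] [611.2 250.4  68. ]
top silver [214.4 167.4] [  3   5  19  18 269] [609.6 155.7  68. ]
side blue [144.3 248.9] [  4  12  34  22 530] [540.7 309.5 135. ]
side red [193.9 224. ] [  7  12  29  19 403] [536.9 212.2 135. ]
side green [237.7 200. ] [  9  13  27  16 323] [538.5 107.7 135. ]
pads
[510.8 346.9]
[508.7 261.7]
[508.4 247. ]
[506.3 162. ]
[506.  147.3]
[503.9  61.4]
[578.4  59.8]
stand
[491.8 352.2]
[484.8  56.8]
[667.4  53.6]
[675.1 350.1]
tray [ 319  145   83   81 6184] [360.4 185.1] ((360.1598815917969, 184.87411499023438), (82.20172882080078, 77.79426574707031), 1.8778774738311768) [ 572.2 -200.4   10. ]
[479.  -90.8]
[ 678.9 -104.4]
[ 666.3 -311.9]
[ 467.6 -291.5]
[ 14 163 175] [ 14 175 157] [ 14 162 175] [ 14 177 153]
```

Run:
```python
from lids import *
from cell import r
P={n:r.camera_params(n) for n in("top","side")}
I={n:cv2.imread(f"pics/{n}0.png")[:,:,::-1] for n in P}
# straightness of plank seams / bench edge in top view
g=cv2.GaussianBlur(cv2.cvtColor(I["top"],cv2.COLOR_RGB2GRAY).astype(np.float32),(0,0),1)
for (y0,y1) in [(305,332),(365,395),(120,150),(235,262)]:
    b=g[y0:y1]; c=np.median(b,0)-b.min(0); y=y0+b.argmin(0); x=np.arange(560); k=c>15
    for _ in range(4):
        q=np.polyfit(x[k],y[k],2); k=k&(abs(np.polyval(q,x)-y)<max(1.2,2*np.median(abs(np.polyval(q,x)-y)[k])))
    print(y0,k.sum(),x[k].min() if k.any() else 0,x[k].max(),q*[1e5,1,1])
# mat: speckle => local variance
for n,s in(("top",(285,240)),("side",(314,249))):
    i=cv2.cvtColor(I[n],cv2.COLOR_RGB2LAB).astype(int); x,y=s
    w=i[y-40:y+41,x-45:x+46]; print(n,[w[40,j].tolist() for j in range(0,91,10)])
a=I["top"][195:285,235:335,::-1]; b=I["side"][215:285,270:360,::-1]; c=I["side"][155:225,260:390,::-1]
f=lambda im,k:cv2.resize(im,None,fx=k,fy=k,interpolation=cv2.INTER_CUBIC)
can=np.zeros((590,800,3),np.uint8)
t=I["top"][138:232,312:410,::-1]
for im,x,y in((f(t,3),0,0),(f(a,3),400,0),(f(b,3.5),0,300),(f(c,3.5),330,300)):
    im=im[:590-y,:800-x]; can[y:y+im.shape[0],x:x+im.shape[1]]=im
cv2.imwrite("pics/c3.png",can)
```

```text
305 481 0 540 [ -0.5  -0.  319.3]
365 477 0 530 [ -0.1  -0.  387.5]
120 518 0 559 [-30.6   0.2 122. ]
235 356 88 557 [  0.4  -0.  255.2]
top [[119, 147, 164], [118, 146, 165], [112, 147, 162], [125, 144, 163], [141, 145, 167], [141, 145, 166], [150, 145, 169], [119, 146, 165], [83, 143, 156], [121, 147, 166]]
side [[156, 136, 155], [161, 146, 163], [152, 145, 162], [176, 144, 163], [189, 143, 165], [179, 144, 163], [181, 144, 163], [150, 145, 160], [152, 146, 161], [147, 143, 160]]
```

View pics/c3.png

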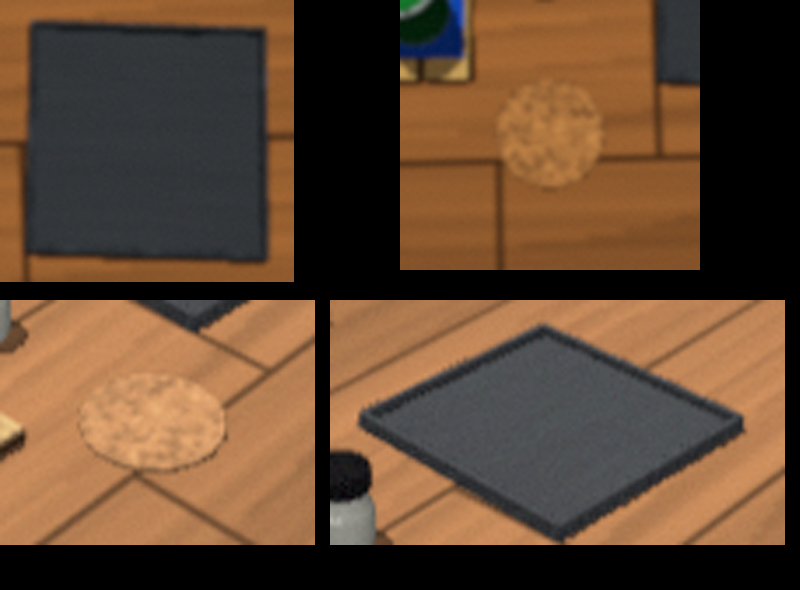

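Run:
```python
from lids import *
from cell import r
P={n:r.camera_params(n) for n in("top","side")}
R=lambda n,z,o,k,q:ray(P[n],[o[i]+(q[i]+.5)/k-.5 for i in(0,1)],z)
print("mat",R("top",4,(235,195),3,(150,132)),R("side",4,(270,215),3.5,(152,119)))
a=[R("top",14,(312,138),3,q) for q in((33,22),(265,30),(268,260),(26,255))]
b=[R("side",14,(260,155),3.5,q) for q in((212,25),(413,117),(230,228),(30,112))]
for s in(a,b): print(np.array(s)[:,:2],np.mean(s,0),[np.linalg.norm(s[i]-s[i-1]) for i in range(4)])
```

```text
mat [441.9  -8.3   4. ] [437.3  -2.4   4. ]
[[ 677.8 -110.2]
 [ 665.6 -305.5]
 [ 469.4 -294.2]
 [ 478.2  -97. ]] [ 572.8 -201.7   14. ] [np.float64(200.03694029229274), np.float64(195.7288853018025), np.float64(196.53376577726848), np.float64(197.4347478285572)]
[[ 661.2 -296.3]
 [ 464.9 -286.2]
 [ 475.5  -89.9]
 [ 673.7 -103.2]] [ 568.8 -193.9   14. ] [np.float64(193.54382053884277), np.float64(196.5746916728454), np.float64(196.62814338279588), np.float64(198.58741855705156)]
```

>>> arm_command([
  [[-1,0,0,-0.4,0,0,-6.62],[-1,0,0,-0.4,0,0,-6.62],[-1,0,0,-0.4,0,0,-6.62],[-1,0,0,-0.4,0,0,-6.62],[-1,0,0,-0.4,0,0,-6.62],[-1,0,0,-0.4,0,0,-6.62],[-1,0,0,-0.4,0,0,-6.62],[-1,0,0,-0.4,0,0,-6.62],[-1,0,0,-0.4,0,0,-6.62],[-1,0,0,-0.4,0,0,-6.62],[-1,0,0,-0.4,0,0,-6.58],[-1,2.5,2.5,0,0,0,0],[-1,2.5,2.5,0,0,0,0],[-1,2.5,2.5,0,0,0,0],[-1,2.5,2.5,0,0,0,0],[-1,2.5,2.5,0,0,0,0],[-1,2.5,2.5,0,0,0,0],[-1,2.5,2.5,0,0,0,0],[-1,2.5,2.5,0,0,0,0],[-1,2.5,2.5,0,0,0,0]],
])

```text
clock: 1.77
eef_pos: [440.5, -466.0, 234.0]
tool_rot: [[-0.0, 1.0, -0.001], [1.0, 0.0, 0.0], [0.0, -0.001, -1.0]]
ft_force: [0.9, 0.0, -0.7]
width: 93.1
grasp_force: 0.0
```

Run:
```python
from lids import *
from cell import r
P={n:r.camera_params(n) for n in("top","side")}
o=np.array([-2.3,3.1,0])
# big can: lid in both views, height where both rays (offset-corrected) agree
I={n:cv2.imread(f"pics/{n}0.png")[:,:,::-1] for n in P}
a,sa=lid(I["top"],"red",(171,256),25); b,sb=lid(I["side"],"red",(241,253),35); print(a,sa,b,sb)
for z in(150,170,190,210): print(z,ray(P["top"],a,z)+o,ray(P["side"],b,z)-o)
s=r.observe(); print(s["eef_pos"],s["tool_rot"],s["joint_pos"])
```

```text
[169.6 255.1] [   6    6   36   37 1034] [238.3 250.9] [   8   17   50   33 1326]
150 [392.7 238.  150. ] [411.6 215.4 150. ]
170 [390.9 232.4 170. ] [392.7 230.2 170. ]
190 [389.1 226.8 190. ] [373.7 245.  190. ]
210 [387.3 221.2 210. ] [354.8 259.8 210. ]
[ 440.5 -466.   234. ] [[-0.  1. -0.]
 [ 1.  0.  0.]
 [ 0. -0. -1.]] [ 56.5  27.5 -22.2  99.5  12.2  55.4  29.6]
```

>>> arm_command([
  [[-1,3.5,0.6,0,0,0,0],[-1,3.5,0.6,0,0,0,0],[-1,3.5,0.6,0,0,0,0],[-1,3.5,0.6,0,0,0,0],[-1,3.5,0.6,0,0,0,0],[-1,3.5,0.6,0,0,0,0],[-1,3.5,0.6,0,0,0,0],[-1,3.5,0.6,0,0,0,0],[-1,3.5,0.6,0,0,0,0],[-1,3.5,0.6,0,0,0,0],[-1,3.5,0.6,0,0,0,0],[-1,3.5,0.6,0,0,0,0],[-1,3.5,0.6,0,0,0,0],[-1,3.5,0.6,0,0,0,0],[-1,3.5,0.6,0,0,0,0],[-1,3.5,0.6,0,0,0,0],[-1,1.1,0.45,0,0,0,0],[-1,0,0,2.5,0,0,0],[-1,0,0,2.5,0,0,0],[-1,0,0,2.5,0,0,0]],
])

```text
clock: 3.43
eef_pos: [540.2, 103.6, 158.5]
tool_rot: [[-0.001, 1.0, 0.001], [1.0, 0.001, -0.0], [-0.0, 0.001, -1.0]]
ft_force: [0.7, -0.4, -0.1]
width: 92.7
grasp_force: 0.0
```

Run:
```python
from cell import r
import cv2,numpy as np
a=r.camera("top")[130:240,120:280,::-1]; b=r.camera("side")[140:300,120:330,::-1]
f=lambda i,k:cv2.resize(i,None,fx=k,fy=k,interpolation=cv2.INTER_CUBIC)
c=np.zeros((480,800,3),np.uint8); A=f(a,2.3); B=f(b,2); c[:A.shape[0],:A.shape[1]]=A; c[:B.shape[0],375:375+B.shape[1]]=B
cv2.imwrite("pics/g1.png",c); print(r.observe()["eef_pos"])
```

```text
[537.78702329 102.51283575 156.04146651]
```

View pics/g1.png

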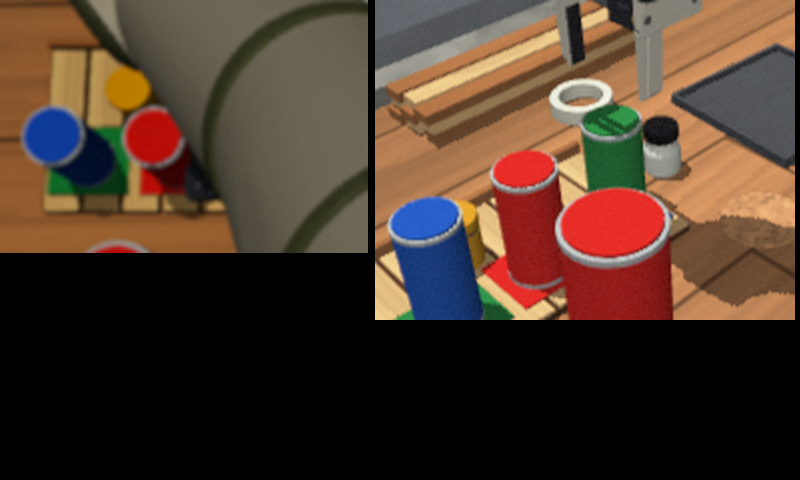

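>>> arm_command([
  [[-1,0,0,2,0,0,0],[-1,0,0,2,0,0,0],[-1,0,0,1.8,0,0,0],[-1,0,0,0,0,0,0],[1,0,0,0,0,0,0],[1,0,0,0,0,0,0],[1,0,0,0,0,0,0],[1,0,0,0,0,0,0],[1,0,0,0,0,0,0],[1,0,0,0,0,0,0],[1,0,0,0,0,0,0],[1,0,0,0,0,0,0]],
], force=20)

```text
clock: 4.53
eef_pos: [540.9, 103.8, 102.0]
tool_rot: [[-0.0, 1.0, 0.002], [1.0, 0.0, 0.0], [0.0, 0.002, -1.0]]
ft_force: [1.4, 0.1, 6.1]
width: 58.9
grasp_force: 20.0
```

>>> arm_command([
  [[1,0,0,-2,0,0,0],[1,0,0,-2.5,0,0,0],[1,0,0,-3,0,0,0],[1,0,0,-2.5,0,0,0],[1,-1.3,0.3,0,0,0,0],[1,-2.6,0.6,0,0,0,0],[1,-2.8,0.8,0,0,0,0],[1,-2.8,0.8,0,0,0,0],[1,-2.8,0.8,0,0,0,0],[1,-2.8,0.8,0,0,0,0],[1,-2.8,0.8,0,0,0,0],[1,-2.8,0.8,0,0,0,0],[1,-2.8,0.8,0,0,0,0],[1,-2.8,0.6,0,0,0,0],[1,-2.6,0.4,0,0,0,0],[1,-1.6,0.2,0,0,0,0],[1,0,0,0,0,0,0],[1,0,0,0,0,0,0]],
])

```text
clock: 6.03
eef_pos: [616.4, -201.7, 200.5]
tool_rot: [[0.001, 1.0, -0.002], [1.0, -0.001, 0.001], [0.001, -0.002, -1.0]]
ft_force: [-0.3, 1.1, -3.1]
width: 59.3
grasp_force: 20.0
```

Run:
```python
from cell import r
from h import *
z=np.mean([r.observe()["eef_pos"] for _ in range(5)],0);print(z)
cv2.imwrite("pics/t1.png",r.camera("top")[:,:,::-1]);cv2.imwrite("pics/s1.png",r.camera("side")[:,:,::-1])
a=cv2.imread("pics/t1.png")[130:240,120:420]; b=cv2.imread("pics/s1.png")[100:290,220:420]
f=lambda i,k:cv2.resize(i,None,fx=k,fy=k,interpolation=cv2.INTER_CUBIC)
c=np.zeros((590,800,3),np.uint8); A=f(a,2); B=f(b,1.9); c[:A.shape[0],:A.shape[1]]=A; c[225:225+B.shape[0],:B.shape[1]]=B[:365]
cv2.imwrite("pics/g2.png",c); print(r.observe()["eef_pos"],r.observe()["width"])
```

```text
[ 616.4 -201.7  200.5]
[ 616.8 -199.4  201. ] 59.02690159586943
```

View pics/g2.png

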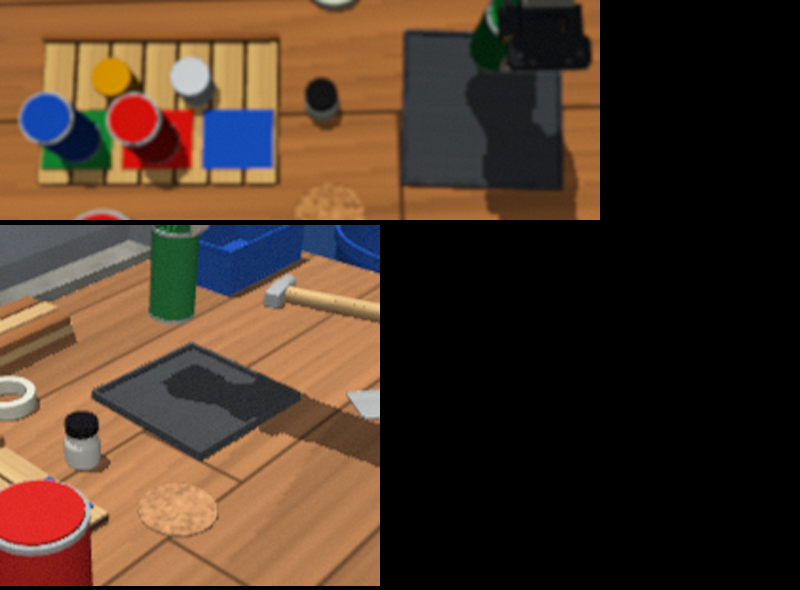

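>>> arm_command([
  [[1,0,0,2.5,0,0,0],[1,0,0,3,0,0,0],[1,0,0,3,0,0,0],[1,0,0,1.3,0,0,0],[1,0,0,0.6,0,0,0],[1,0,0,0.3,0,0,0],[1,0,0,0,0,0,0],[1,0,0,0,0,0,0],[1,0,0,0,0,0,0]],
])

```text
clock: 6.88
eef_pos: [618.1, -201.4, 95.8]
tool_rot: [[-0.0, 1.0, 0.002], [1.0, 0.0, -0.001], [-0.001, 0.002, -1.0]]
ft_force: [0.7, -0.6, -3.7]
width: 58.9
grasp_force: 20.0
```

```bash
python3 -c "
from cell import r
import numpy as np
l=[]
for i in range(4): r.camera('top'); s=r.observe(); l.append(np.r_[s['eef_pos'],s['ft_force'][2]])
print(np.round(np.mean(l,0),1),np.std(l,0).round(1))"
```

```text
[ 617.7 -201.5   95.4   -3.4] [0.2 0.  0.2 0.2]
```

>>> arm_command([
  [[1,0,0,0.15,0,0,0],[1,0,0,0.1,0,0,0],[1,0,0,0,0,0,0],[-1,0,0,0,0,0,0],[-1,0,0,0,0,0,0],[-1,0,0,0,0,0,0],[-1,0,0,0,0,0,0],[-1,0,0,0,0,0,0],[-1,0,0,0,0,0,0],[-1,0,0,-2.5,0,0,0],[-1,0,0,-3,0,0,0],[-1,2,-0.4,-3,0,0,0],[-1,3.5,-0.7,-1,0,0,0],[-1,3.5,-0.7,0,0,0,0],[-1,3.5,-0.7,0,0,0,0],[-1,3.5,-0.7,0,0,0,0],[-1,3.5,-0.7,0,0,0,0],[-1,3.5,-0.7,0,0,0,0],[-1,3.5,-0.7,0,0,0,0]],
])

```text
clock: 8.67
eef_pos: [563.5, 65.1, 187.0]
tool_rot: [[-0.0, 1.0, 0.0], [1.0, 0.0, -0.0], [-0.0, 0.0, -1.0]]
ft_force: [0.0, 0.6, -0.4]
width: 93.0
grasp_force: 0.0
```

Run:
```python
from cell import r
from lids import *
P={n:r.camera_params(n) for n in("top","side")}
I={n:r.camera(n) for n in P}
for n in I: cv2.imwrite(f"pics/{n}2.png",I[n][:,:,::-1])
for n in I:
    u=proj(P[n],[618,-201.5,125]); ce,st=lid(I[n],"green",u,30); print(n,u,ce,st,ray(P[n],ce,125))
print(r.observe()["eef_pos"])
b=(I["top"].astype(int)); b=((b[...,2]>100)&(b[...,0]<70)).astype(np.uint8); b[:,:195]=0; b[:,270:]=0; b[:150]=0; b[230:]=0
ys,xs=np.nonzero(b); rc=cv2.minAreaRect(np.c_[xs,ys].astype(np.float32)); print(rc,len(xs),ray(P["top"],(xs.mean(),ys.mean()),15),ray(P["top"],rc[0],15))
```

```text
top [367.6 152.9] [368.3 151.9] [ 20  19  24  23 401] [ 620.3 -203.3  125. ]
side [311. 141.] [310.8 142.1] [ 21  28  21   9 150] [ 614. -196.  125.]
[562.9  70.6 187.5]
((235.5, 207.5), (13.0, 27.0), 90.0) 330 [521.8 115.1  15. ] [521.  111.7  15. ]
```

>>> arm_command([
  [[-1,2,-0.4,0,0,0,0],[-1,3,-0.5,0,0,0,0],[-1,3,-0.5,0,0,0,0],[-1,3,-0.5,0,0,0,0],[-1,2.4,-0.5,0,0,0,0],[-1,1.2,-0.2,0,0,0,0],[-1,0,0,0,0,0,0],[-1,0,0,0,0,0,0],[-1,0,0,1.5,0,0,0],[-1,0,0,0,0,0,0],[-1,0,0,0,0,0,0],[-1,0,0,0,0,0,0]],
])

```text
clock: 9.77
eef_pos: [538.5, 208.2, 172.0]
tool_rot: [[0.002, 1.0, -0.0], [1.0, -0.002, -0.001], [-0.001, -0.0, -1.0]]
ft_force: [-0.2, -0.6, 0.1]
width: 92.5
grasp_force: 0.0
```

>>> arm_command([
  [[-1,0,0,2,0,0,0],[-1,0,0,2.5,0,0,0],[-1,0,0,1.7,0,0,0],[-1,0,0,0.8,0,0,0],[-1,0,0,0,0,0,0],[1,0,0,0,0,0,0],[1,0,0,0,0,0,0],[1,0,0,0,0,0,0],[1,0,0,0,0,0,0],[1,0,0,0,0,0,0],[1,0,0,0,0,0,0],[1,0,0,0,0,0,0],[1,0,0,0,0,0,0],[1,0,0,-2,0,0,0],[1,0,0,-2.5,0,0,0],[1,0,0,-3,0,0,0],[1,0,0,-2.5,0,0,0],[1,0,0,0,0,0,0]],
], force=20)

```text
clock: 11.27
eef_pos: [539.4, 210.7, 205.8]
tool_rot: [[-0.0, 1.0, 0.005], [1.0, 0.0, 0.002], [0.002, 0.005, -1.0]]
ft_force: [1.2, 0.8, -4.3]
width: 59.3
grasp_force: 20.0
```

>>> arm_command([
  [[1,-1.3,-0.1,0,0,0,0],[1,-2.6,-0.1,0,0,0,0],[1,-2.8,-0.1,0,0,0,0],[1,-2.8,-0.1,0,0,0,0],[1,-2.8,-0.1,0,0,0,0],[1,-2.8,-0.1,0,0,0,0],[1,-2.8,-0.1,0,0,0,0],[1,-2.8,-0.1,0,0,0,0],[1,-2.8,-0.1,0,0,0,0],[1,-2.8,-0.1,0,0,0,0],[1,-2.8,-0.1,0,0,0,0],[1,-2.8,-0.1,0,0,0,0],[1,-2.6,0,0,0,0,0],[1,-1.6,0,0,0,0,0],[1,0,0,0,0,0,0],[1,0,0,2,0,0,0],[1,0,0,3,0,0,0],[1,0,0,2,0,0,0],[1,0,0,1,0,0,0],[1,0,0,0,0,0,0]],
])

```text
clock: 12.93
eef_pos: [523.5, -150.8, 118.8]
tool_rot: [[-0.001, 1.0, -0.006], [1.0, 0.001, 0.002], [0.002, -0.006, -1.0]]
ft_force: [-0.1, 0.4, -3.2]
width: 58.8
grasp_force: 20.0
```

>>> arm_command([
  [[1,0,0,1.5,0,0,0],[1,0,0,0.8,0,0,0],[1,0,0,0.3,0,0,0],[1,0,0,0.1,0,0,0],[1,0,0,0,0,0,0],[1,0,0,0,0,0,0]],
])

```text
clock: 13.43
eef_pos: [526.5, -151.4, 95.4]
tool_rot: [[-0.0, 1.0, 0.001], [1.0, 0.0, -0.0], [-0.0, 0.001, -1.0]]
ft_force: [-0.3, -0.5, -3.9]
width: 59.0
grasp_force: 20.0
```

>>> arm_command([
  [[1,0,0,0.15,0,0,0],[1,0,0,0.1,0,0,0],[1,0,0,0,0,0,0],[-1,0,0,0,0,0,0],[-1,0,0,0,0,0,0],[-1,0,0,0,0,0,0],[-1,0,0,0,0,0,0],[-1,0,0,0,0,0,0],[-1,0,0,0,0,0,0],[-1,0,0,-2.5,0,0,0],[-1,0,0,-3,0,0,0],[-1,2,0,-3,0,0,0],[-1,3.5,0.2,-1,0,0,0],[-1,3.5,0.2,0,0,0,0],[-1,3.5,0.2,0,0,0,0],[-1,3.5,0.2,0,0,0,0],[-1,3.5,0.2,0,0,0,0],[-1,3.5,0.2,0,0,0,0],[-1,3.5,0.2,0,0,0,0]],
])

```text
clock: 15.02
eef_pos: [539.9, 115.2, 187.4]
tool_rot: [[-0.0, 1.0, 0.0], [1.0, 0.0, -0.0], [-0.0, 0.0, -1.0]]
ft_force: [0.7, -0.6, 0.8]
width: 93.3
grasp_force: 0.0
```

>>> arm_command([
  [[-1,3.5,0.2,0,0,0,0],[-1,3.5,0.2,0,0,0,0],[-1,3.5,0,0,0,0,0],[-1,3.5,0,0,0,0,0],[-1,3,0,0,0,0,0],[-1,1.5,0,0,0,0,0],[-1,0.6,0,0,0,0,0],[-1,0,0,0,0,0,0],[-1,0,0,1.5,0,0,0],[-1,0,0,0,0,0,0],[-1,0,0,0,0,0,0],[-1,0,0,0,0,0,0]],
])

```text
clock: 16.02
eef_pos: [544.5, 303.0, 172.6]
tool_rot: [[0.002, 1.0, -0.0], [1.0, -0.002, -0.001], [-0.001, -0.0, -1.0]]
ft_force: [0.3, 0.1, 0.2]
width: 92.8
grasp_force: 0.0
```

```bash
cat > pad.py <<'E'
from lids import *
def pad(img,P,col,box):  # contour polygon of a pad in the top view -> world points (uncorrected) at z 15
    x0,y0,x1,y1=box; c=img[y0:y1,x0:x1].astype(int); r_,g,b=c[...,0],c[...,1],c[...,2]
    m={"red":(r_>90)&(g<45)&(b<45),"green":(g>45)&(r_<0.45*g)&(b<.75*g),"blue":(b>60)&(r_<.5*b)&(g<.6*b)}[col].astype(np.uint8)
    n,l,s,ce=cv2.connectedComponentsWithStats(m); i=1+np.argmax(s[1:,4])
    rc=cv2.minAreaRect(np.argwhere(l==i)[:,::-1].astype(np.float32)+[x0,y0]); return ray(P,rc[0],15),rc,s[i]
E
python3 - <<'E'
from cell import r
from pad import *
P={n:r.camera_params(n) for n in("top","side")}
I={n:r.camera(n) for n in P}
for n in I: cv2.imwrite(f"pics/{n}3.png",I[n][:,:,::-1])
for n in I:
  for c,X in(("green",[618,-201.5,125]),("red",[526.5,-151,125])):
    u=proj(P[n],X); ce,st=lid(I[n],c,u,25); print(n,c,u,ce,st,ray(P[n],ce,125))
print(pad(I["top"],P["top"],"blue",(210,175,270,230)))
print(r.observe()["eef_pos"])
E
```

```text
top green [367.6 152.9] [368.4 151.9] [ 15  14  24  23 403] [ 620.3 -203.4  125. ]
top red [347.2 192.9] [348.2 191.4] [ 15  14  23  22 405] [ 529.8 -153.5  125. ]
side green [311. 141.] [310.8 142.1] [ 16  23  21   9 148] [ 613.9 -196.1  125. ]
side red [327.1 159.8] [326.6 160.9] [ 14  22  23  11 201] [ 524.2 -146.2  125. ]Traceback (most recent call last):
  File "<stdin>", line 9, in <module>
  File "pad.py", line 6, in pad
    rc=cv2.minAreaRect(np.argwhere(l==i)[:,::-1].astype(np.float32)+[x0,y0]); return ray(P,rc[0],15),rc,s[i]
cv2.error: OpenCV(4.12.0) /io/opencv/modules/imgproc/src/convhull.cpp:143: error: (-215:Assertion failed) total >= 0 && (depth == CV_32F || depth == CV_32S) in function 'convexHull'
```

>>> arm_command([
  [[-1,0.3,0,2,0,0,0],[-1,0,0,2.5,0,0,0],[-1,0,0,1.7,0,0,0],[-1,0,0,0.8,0,0,0],[-1,0,0,0,0,0,0],[1,0,0,0,0,0,0],[1,0,0,0,0,0,0],[1,0,0,0,0,0,0],[1,0,0,0,0,0,0],[1,0,0,0,0,0,0],[1,0,0,0,0,0,0],[1,0,0,0,0,0,0],[1,0,0,0,0,0,0],[1,0,0,-2,0,0,0],[1,0,0,-2.5,0,0,0],[1,0,0,-3,0,0,0],[1,0,0,-2.5,0,0,0],[1,0,0,0,0,0,0]],
], force=20)

```text
clock: 17.62
eef_pos: [545.5, 309.2, 206.8]
tool_rot: [[-0.0, 1.0, 0.005], [1.0, 0.0, 0.003], [0.003, 0.005, -1.0]]
ft_force: [0.7, 0.5, -2.0]
width: 59.1
grasp_force: 20.0
```

>>> arm_command([
  [[1,-1.2,-0.1,-2,0,0,0],[1,-2.4,-0.1,-2,0,0,0],[1,-3,-0.1,0,0,0,0],[1,-3,-0.2,0,0,0,0],[1,-3,-0.2,0,0,0,0],[1,-3,-0.2,0,0,0,0],[1,-3,-0.2,0,0,0,0],[1,-3,-0.2,0,0,0,0],[1,-3,-0.2,0,0,0,0],[1,-3,-0.2,0,0,0,0],[1,-3,-0.2,0,0,0,0],[1,-3,-0.1,0,0,0,0],[1,-3,-0.1,0,0,0,0],[1,-3,-0.1,0,0,0,0],[1,-3,-0.1,0,0,0,0],[1,-3,-0.1,0,0,0,0],[1,-3,-0.1,0,0,0,0],[1,-3,0,0,0,0,0],[1,-2.4,0,0,0,0,0],[1,-0.9,0,0,0,0,0]],
])

```text
clock: 19.28
eef_pos: [517.7, -245.6, 240.7]
tool_rot: [[0.004, 1.0, -0.002], [1.0, -0.004, -0.001], [-0.001, -0.002, -1.0]]
ft_force: [0.2, -0.4, -1.6]
width: 59.2
grasp_force: 20.0
```

>>> arm_command([
  [[1,0,0,0,0,0,0],[1,0,0,0,0,0,0],[1,0,0,2,0,0,0],[1,0,0,3,0,0,0],[1,0,0,3,0,0,0],[1,0,0,3,0,0,0],[1,0,0,1.5,0,0,0],[1,0,0,0.8,0,0,0],[1,0,0,0,0,0,0],[1,0,0,0,0,0,0]],
])

```text
clock: 20.12
eef_pos: [519.8, -240.1, 109.7]
tool_rot: [[-0.002, 1.0, 0.0], [1.0, 0.002, 0.0], [0.0, 0.0, -1.0]]
ft_force: [0.6, -0.2, -2.5]
width: 59.2
grasp_force: 20.0
```

>>> arm_command([
  [[1,0,0,0.8,0,0,0],[1,0,0,0.6,0,0,0],[1,0,0,0.2,0,0,0],[1,0,0,0.1,0,0,0],[1,0,0,0,0,0,0],[-1,0,0,0,0,0,0],[-1,0,0,0,0,0,0],[-1,0,0,0,0,0,0],[-1,0,0,0,0,0,0],[-1,0,0,0,0,0,0],[-1,0,0,0,0,0,0],[-1,0,0,-2.5,0,0,0],[-1,0,0,-3,0,0,0],[-1,2,0.4,-3,0,0,0],[-1,3.5,0.6,-1,0,0,0],[-1,3.5,0.6,0,0,0,0],[-1,3.5,0.6,0,0,0,0],[-1,3.5,0.6,0,0,0,0],[-1,3.5,0.6,0,0,0,0],[-1,3.5,0.6,0,0,0,0]],
])

```text
clock: 21.78
eef_pos: [559.1, -9.8, 187.5]
tool_rot: [[0.0, 1.0, 0.0], [1.0, -0.0, -0.0], [-0.0, 0.0, -1.0]]
ft_force: [0.8, 0.1, -0.3]
width: 92.9
grasp_force: 0.0
```

>>> arm_command([
  [[-1,3.5,0.6,0,0,0,0],[-1,3.5,0.6,0,0,0,0],[-1,3.5,0.6,0,0,0,0],[-1,3.5,0.6,0,0,0,0],[-1,3.5,0.6,0,0,0,0],[-1,3.5,0.6,0,0,0,0],[-1,2,0.6,0,0,0,0],[-1,0,0,0,0,0,0],[-1,0,0,0,0,0,0]],
])

```text
clock: 22.53
eef_pos: [600.7, 219.9, 186.9]
tool_rot: [[-0.003, 1.0, -0.001], [1.0, 0.003, 0.0], [0.0, -0.001, -1.0]]
ft_force: [-0.6, -0.8, -0.7]
width: 93.0
grasp_force: 0.0
```

```bash
sed -i 's/+\[x0,y0\])/+np.float32([x0,y0]))/' pad.py
cat > look.py <<'E'
from cell import r
from pad import *
import sys
k=sys.argv[1]
P={n:r.camera_params(n) for n in("top","side")}
I={n:r.camera(n) for n in P}
for n in I: cv2.imwrite(f"pics/{n}{k}.png",I[n][:,:,::-1])
o={"top":np.array([-2.3,2.8,0]),"side":np.array([2.3,-3.3,0])}
for n in I:
  for c,X in(("green",[618,-201.5,125]),("red",[526.5,-151,125]),("blue",[520,-241,125])):
    u=proj(P[n],X-o[n]); ce,st=lid(I[n],c,u,16); print(n,c,u,ce,st,ray(P[n],ce,125)+o[n])
for c,X in(("gold",[609,253,68]),("silver",[607.3,158.8,68])):
    u=proj(P["top"],X-o["top"]); ce,st=lid(I["top"],c,u,14); print(c,ce,st,ray(P["top"],ce,68)+o["top"])
for c,b in(("blue",(195,170,270,230)),("red",(170,170,215,230)),("green",(130,170,180,230))):
    X,rc,s=pad(I["top"],P["top"],c,b); print(c,X+o["top"],rc,s)
print(r.observe()["eef_pos"])
E
python3 look.py 4
```

```text
top green [368.8 151.9] [368.5 151.5] [  5   6  24  22 391] [ 619.  -200.8  125. ]
top red [348.4 191.8] [348.2 191.2] [  6   6  22  21 380] [ 528.  -150.7  125. ]
top blue [389.1 193.7] [389.4 193.9] [  5   6  24  23 423] [ 519.6 -241.7  125. ]
side green [310.8 141.7] [310.8 142.1] [  7  13  21   9 148] [ 616.2 -199.4  125. ]
side red [327.  160.7] [326.6 160.9] [  6  12  23  11 201] [ 526.6 -149.7  125. ]
side blue [352.9 148.4] [353.6 148.8] [  7  12  22  10 175] [ 517.4 -240.4  125. ]Traceback (most recent call last):
  File "look.py", line 13, in <module>
    u=proj(P["top"],X-o["top"]); ce,st=lid(I["top"],c,u,14); print(c,ce,st,ray(P["top"],ce,68)+o["top"])
                                       ~~~^^^^^^^^^^^^^^^^^
  File "lids.py", line 8, in lid
    i=1+np.argmax(s[1:,4]); return ce[i]+[max(x0,0),max(y0,0)],s[i]
        ~~~~~~~~~^^^^^^^^^
    return _wrapfunc(a, 'argmax', axis=axis, out=out, **kwds)
    return bound(*args, **kwds)
ValueError: attempt to get argmax of an empty sequence
```

>>> arm_command([
  [[-1,1.5,0.5,0,0,0,0],[-1,1.3,0.3,1.5,0,0,0],[-1,0.5,0,2.5,0,0,0],[-1,0,0,2.5,0,0,0],[-1,0,0,1.5,0,0,0],[-1,0,0,0,0,0,0],[-1,0,0,0,0,0,0]],
])

```text
clock: 23.22
eef_pos: [608.6, 251.8, 106.1]
tool_rot: [[-0.0, 1.0, -0.002], [1.0, 0.0, -0.001], [-0.001, -0.002, -1.0]]
ft_force: [-0.7, 0.2, -0.3]
width: 92.8
grasp_force: 0.0
```

Run:
```python
from cell import r
import cv2,numpy as np
b=r.camera("side")[140:330,90:290,::-1]; cv2.imwrite("pics/g4.png",cv2.resize(b,None,fx=2.5,fy=2.5)); print(r.observe()["eef_pos"])
```

```text
[609.24712833 252.06610584 107.27889442]
```

View pics/g4.png

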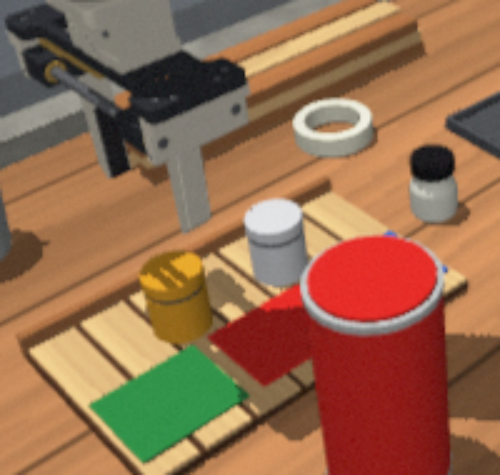

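>>> arm_command([
  [[-1,0,0,1.5,0,0,0],[-1,0,0,2.4,0,0,0],[-1,0,0,1.7,0,0,0],[-1,0,0,0.8,0,0,0],[-1,0,0,0,0,0,0],[1,0,0,0,0,0,0],[1,0,0,0,0,0,0],[1,0,0,0,0,0,0],[1,0,0,0,0,0,0],[1,0,0,0,0,0,0],[1,0,0,0,0,0,0],[1,0,0,0,0,0,0],[1,0,0,0,0,0,0],[1,0,0,0,0,0,0],[1,0,0,0,0,0,0]],
], force=15)

```text
clock: 24.52
eef_pos: [609.0, 251.6, 43.3]
tool_rot: [[-0.0, 1.0, -0.0], [1.0, 0.0, -0.0], [-0.0, -0.0, -1.0]]
ft_force: [-0.1, -0.1, -0.7]
width: 31.1
grasp_force: 0.0
```

>>> arm_command([
  [[1,0,0,-2,0,0,0],[1,0,0,-3,0,0,0],[1,0,0,-3,0,0,0],[1,0,0,-2,0,0,0],[1,-1.5,-1,0,0,0,0],[1,-2.5,-1.6,0,0,0,0],[1,-2.5,-1.6,0,0,0,0],[1,-2.5,-1.6,0,0,0,0],[1,-2.5,-1.6,0,0,0,0],[1,-2.5,-1.6,0,0,0,0],[1,-2.5,-1.6,0,0,0,0],[1,-2.5,-1.6,0,0,0,0],[1,-2.5,-1.6,0,0,0,0],[1,-2.3,-1.6,0,0,0,0],[1,-1.5,-1,0,0,0,0],[1,-0.4,-0.4,0,0,0,0],[1,0,0,0,0,0,0],[1,0,0,0,0,0,0],[1,0,0,0,0,0,0]],
])

```text
clock: 26.1
eef_pos: [442.2, -4.2, 143.5]
tool_rot: [[-0.001, 1.0, 0.001], [1.0, 0.001, 0.001], [0.001, 0.001, -1.0]]
ft_force: [0.5, 1.3, 1.0]
width: 0.2
grasp_force: 0.0
```

```bash
cat > mat.py <<'E'
from cell import r
from h import *
P={n:r.camera_params(n) for n in("top","side")}
o={"top":np.array([-2.3,2.8,0]),"side":np.array([2.3,-3.3,0])}
# mat outline: cork is brighter than wood; largest blob near the guess, ellipse fit
for n,u in(("top",(285,239)),("side",(313,249))):
    img=cv2.imread(f"pics/{n}0.png"); g=cv2.GaussianBlur(cv2.cvtColor(img,cv2.COLOR_BGR2LAB)[...,0],(0,0),1.5)
    x0,y0=u[0]-40,u[1]-36; w=g[y0:y0+73,x0:x0+81]; t,m=cv2.threshold(w,0,255,cv2.THRESH_OTSU)
    m=cv2.morphologyEx(m,cv2.MORPH_OPEN,np.ones((5,5))); c=max(cv2.findContours(m,0,1)[0],key=cv2.contourArea)
    e=cv2.fitEllipse(cv2.convexHull(c)); q=np.array(e[0])+[x0,y0]; print(n,q,e[1],ray(P[n],q,4)+o[n])
print(r.observe()["eef_pos"])
E
python3 mat.py
```

```text
top [288.2 235.7] (85.030029296875, 91.77442932128906) [446.9 -14.4   4. ]Traceback (most recent call last):
  File "mat.py", line 10, in <module>
    e=cv2.fitEllipse(cv2.convexHull(c)); q=np.array(e[0])+[x0,y0]; print(n,q,e[1],ray(P[n],q,4)+o[n])
cv2.error: OpenCV(4.12.0) /io/opencv/modules/imgproc/src/shapedescr.cpp:361: error: (-201:Incorrect size of input array) There should be at least 5 points to fit the ellipse in function 'fitEllipseNoDirect'
```

The fingers closed to 31 mm, less than the 48 mm tin, so the grasp missed. I shouldn't have sent the lift without checking that. I'll look at what happened before doing anything else.

Run:
```python
from cell import r
import cv2,numpy as np
for n in("top","side"): cv2.imwrite(f"pics/{n}5.png",r.camera(n)[:,:,::-1])
a=cv2.imread("pics/top5.png")[135:275,125:325]; b=cv2.imread("pics/side5.png")[140:340,90:350]
f=lambda i,k:cv2.resize(i,None,fx=k,fy=k,interpolation=cv2.INTER_CUBIC)
c=np.zeros((600,800,3),np.uint8);A=f(a,1.9);B=f(b,1.6);c[:A.shape[0],:A.shape[1]]=A;c[270:270+B.shape[0],384:384+B.shape[1]]=B
cv2.imwrite("pics/g5.png",c)
```

```text
(no output)
```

View pics/g5.png

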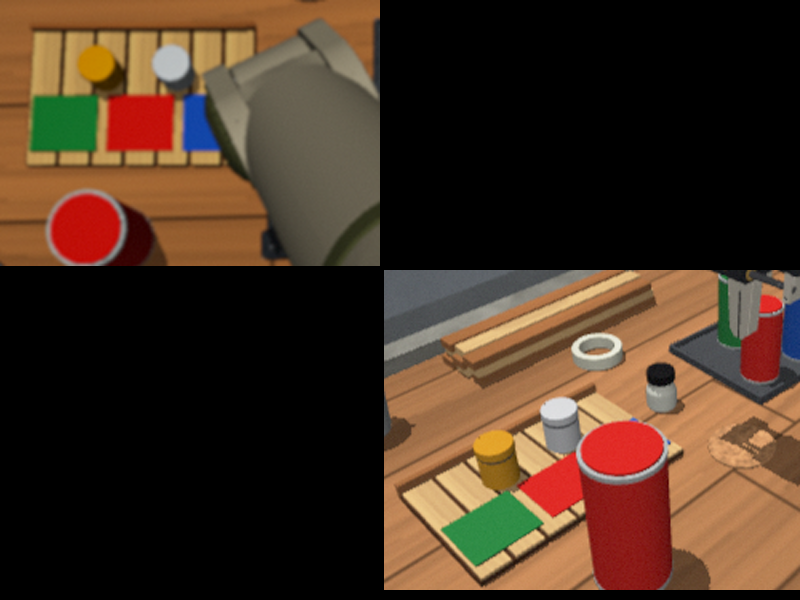

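Run:
```python
from cell import r
from lids import *
P={n:r.camera_params(n) for n in("top","side")}
o={"top":np.array([-2.3,2.8,0]),"side":np.array([2.3,-3.3,0])}
for k in(0,5):
  for n,c,s in(("top","gold",(176,168)),("top","silver",(216,168)),("side","gold",(160,250)),("side","silver",(204,227))):
    if n=="side" and k==0: continue
    I=cv2.imread(f"pics/{n}{k}.png")[:,:,::-1]
    if n=="side" and c=="gold":
        h=I[225:290,135:190].astype(int); m=((h[...,0]>190)&(h[...,1]>120)&(h[...,2]<80)).astype(np.uint8)
        _,l,st,ce=cv2.connectedComponentsWithStats(m); i=1+np.argmax(st[1:,4]); q=ce[i]+[135,225]; t=st[i]
    else: q,t=lid(I,c,s,14 if n=="top" else 20)
    print(k,n,c,q,t,[(ray(P[n],q,z)+o[n]) for z in(60,68)])
```

```text
0 top gold [175.  167.8] [  4   4  20  20 291] [array([611.2, 255.4,  60. ]), array([608.9, 253.2,  68. ])]
0 top silver [214.4 167.4] [  3   5  19  18 269] [array([609.7, 159.9,  60. ]), array([607.3, 158.5,  68. ])]
5 top gold [174.9 167.8] [  4   4  20  20 293] [array([611.2, 255.4,  60. ]), array([608.9, 253.3,  68. ])]
5 top silver [214.3 167.5] [  3   5  19  18 271] [array([609.6, 160. ,  60. ]), array([607.2, 158.6,  68. ])]
5 side gold [157.5 247.4] [ 10  15  26  16 315] [array([619., 248.,  60.]), array([609.6, 252.4,  68. ])]
5 side silver [198.7 226.3] [  4  12  23  15 264] [array([615.4, 152.3,  60. ]), array([606. , 158.2,  68. ])]
```

Run:
```python
from cell import r
from h import *
p=r.camera_params("side"); o=np.array([2.3,-3.3,0])
for z in(107,115,125,132):
    print(z,[proj(p,np.array([609+s,252,z])-o) for s in(-46,46)],[proj(p,np.array([442,-4.2,z+36])-o)])
s=r.observe(); print(s["width"],s["eef_pos"],s["grasp_force"])
b=cv2.imread("pics/side5.png")[120:300,290:400]; 
cv2.imwrite("pics/g6.png",cv2.resize(b,None,fx=3.3,fy=3.3))
```

```text
107 [array([168.2, 241.8]), array([140.8, 221.1])] [array([313.8, 192.9])]
115 [array([167.5, 238.3]), array([140. , 217.7])] [array([313.9, 189.4])]
125 [array([166.6, 233.8]), array([138.9, 213.4])] [array([314.1, 184.9])]
132 [array([165.9, 230.6]), array([138.2, 210.3])] [array([314.2, 181.7])]
0.4429687505413031 [441.9  -4.2 143.3] 0.0
```

View pics/g6.png

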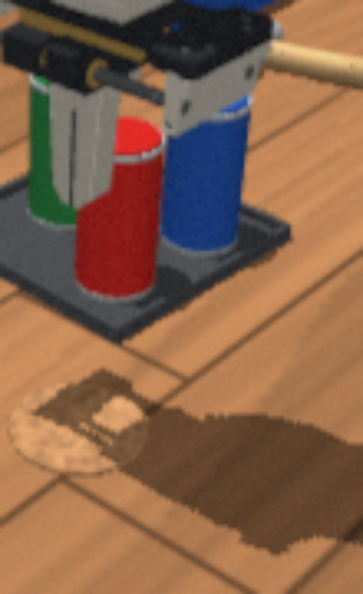

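The side view shows the real finger tips about 20–25 mm above the reported TCP, so they closed just over the lid. The tin hasn't moved. I'll go back and grip lower.

>>> arm_command([
  [[-1,1.5,1,0,0,0,0],[-1,2.5,1.6,0,0,0,0],[-1,2.5,1.6,0,0,0,0],[-1,2.5,1.6,0,0,0,0],[-1,2.5,1.6,0,0,0,0],[-1,2.5,1.6,0,0,0,0],[-1,2.5,1.6,0,0,0,0],[-1,2.5,1.6,0,0,0,0],[-1,2.5,1.6,0,0,0,0],[-1,2.4,1.6,0,0,0,0],[-1,1.4,0.9,0,0,0,0],[-1,0.4,0.1,0,0,0,0],[-1,0,0,0,0,0,0],[-1,0,0,1.5,0,0,0],[-1,0,0,2,0,0,0],[-1,0,0,1.5,0,0,0],[-1,0,0,0,0,0,0],[-1,0,0,0,0,0,0]],
])

```text
clock: 27.7
eef_pos: [604.2, 250.5, 92.9]
tool_rot: [[0.0, 1.0, -0.002], [1.0, -0.0, -0.001], [-0.001, -0.002, -1.0]]
ft_force: [-0.2, 0.5, 0.3]
width: 93.2
grasp_force: 0.0
```

>>> arm_command([
  [[-1,0.2,0.4,0,0,0,0],[-1,0,0,1.5,0,0,0],[-1,0,0,2.3,0,0,0],[-1,0,0,1.8,0,0,0],[-1,0,0,1,0,0,0],[-1,0,0,0.5,0,0,0],[-1,0,0,0,0,0,0],[-1,0,0,0,0,0,0]],
])

```text
clock: 28.37
eef_pos: [609.5, 254.0, 23.1]
tool_rot: [[-0.0, 1.0, 0.001], [1.0, 0.0, 0.0], [0.0, 0.001, -1.0]]
ft_force: [-0.6, -0.4, 0.1]
width: 92.9
grasp_force: 0.0
```

>>> arm_command([
  [[1,0,0,0,0,0,0],[1,0,0,0,0,0,0],[1,0,0,0,0,0,0],[1,0,0,0,0,0,0],[1,0,0,0,0,0,0],[1,0,0,0,0,0,0],[1,0,0,0,0,0,0],[1,0,0,0,0,0,0],[1,0,0,0,0,0,0],[1,0,0,0,0,0,0]],
], force=15)

```text
clock: 29.2
eef_pos: [609.1, 253.7, 22.3]
tool_rot: [[-0.0, 1.0, 0.0], [1.0, 0.0, 0.0], [0.0, 0.0, -1.0]]
ft_force: [0.8, -0.2, 1.9]
width: 47.6
grasp_force: 15.0
```

>>> arm_command([
  [[1,0,0,-2,0,0,0],[1,0,0,-3,0,0,0],[1,0,0,-3,0,0,0],[1,0,0,-2,0,0,0],[1,-1.5,-1,0,0,0,0],[1,-2.5,-1.6,0,0,0,0],[1,-2.5,-1.6,0,0,0,0],[1,-2.5,-1.6,0,0,0,0],[1,-2.5,-1.6,0,0,0,0],[1,-2.5,-1.6,0,0,0,0],[1,-2.5,-1.6,0,0,0,0],[1,-2.5,-1.6,0,0,0,0],[1,-2.5,-1.6,0,0,0,0],[1,-2.4,-1.6,0,0,0,0],[1,-1.5,-1,0,0,0,0],[1,-0.45,-0.56,0,0,0,0],[1,0,0,0,0,0,0],[1,0,0,0,0,0,0],[1,0,0,0,0,0,0]],
])

```text
clock: 30.78
eef_pos: [440.7, -3.6, 122.4]
tool_rot: [[-0.001, 1.0, 0.001], [1.0, 0.001, 0.001], [0.001, 0.001, -1.0]]
ft_force: [0.3, 0.9, -1.8]
width: 47.7
grasp_force: 15.0
```

>>> arm_command([
  [[1,-0.1,-0.1,2,0,0,0],[1,0,0,3,0,0,0],[1,0,0,2.5,0,0,0],[1,0,0,1.5,0,0,0],[1,0,0,0.9,0,0,0],[1,0,0,0.4,0,0,0],[1,0,0,0.2,0,0,0],[1,0,0,0,0,0,0],[1,0,0,0,0,0,0]],
])

```text
clock: 31.53
eef_pos: [439.0, -5.5, 17.7]
tool_rot: [[-0.001, 1.0, 0.001], [1.0, 0.001, 0.0], [0.0, 0.001, -1.0]]
ft_force: [0.7, 0.0, -1.8]
width: 47.5
grasp_force: 15.0
```

>>> arm_command([
  [[1,0,0,0.15,0,0,0],[1,0,0,0.1,0,0,0],[1,0,0,0,0,0,0],[-1,0,0,0,0,0,0],[-1,0,0,0,0,0,0],[-1,0,0,0,0,0,0],[-1,0,0,0,0,0,0],[-1,0,0,0,0,0,0],[-1,0,0,0,0,0,0],[-1,0,0,0,0,0,0],[-1,0,0,-2,0,0,0],[-1,0,0,-3,0,0,0],[-1,0,0,-4,0,0,0],[-1,0,0,-4,0,0,0],[-1,-1.5,1.5,-3,0,0,0],[-1,-2.2,2.2,0,0,0,0],[-1,-2.2,2.2,0,0,0,0],[-1,-2.2,2.2,0,0,0,0],[-1,-2.2,2.2,0,0,0,0],[-1,-2.2,2.2,0,0,0,0]],
])

```text
clock: 33.2
eef_pos: [564.2, -132.3, 174.9]
tool_rot: [[0.0, 1.0, -0.0], [1.0, -0.0, -0.0], [-0.0, -0.0, -1.0]]
ft_force: [-0.4, -0.3, 0.6]
width: 93.0
grasp_force: 0.0
```

>>> arm_command([
  [[-1,-2.2,2.2,0,0,0,0],[-1,-2.2,1.8,0,0,0,0],[-1,-1.8,1.2,0,0,0,0],[-1,-0.8,0.2,0,0,0,0],[-1,0,0,0,0,0,0],[-1,0,0,0,0,0,0]],
])

```text
clock: 33.7
eef_pos: [616.6, -200.2, 174.4]
tool_rot: [[-0.0, 1.0, -0.001], [1.0, 0.0, 0.001], [0.001, -0.001, -1.0]]
ft_force: [0.1, 0.7, -0.0]
width: 93.4
grasp_force: 0.0
```

Run:
```python
from cell import r
from pad import *
P={n:r.camera_params(n) for n in("top","side")}
I={n:r.camera(n) for n in P}
for n in I: cv2.imwrite(f"pics/{n}7.png",I[n][:,:,::-1])
o={"top":np.array([-2.3,2.8,0]),"side":np.array([2.3,-3.3,0])}
for n in I:
  for c,X,z in(("gold",[439.6,-5.6,60],60),("green",[617.7,-201,125],125),("red",[526.5,-151,125],125),("blue",[519,-241,125],125)):
    try:
        u=proj(P[n],X-o[n])
        ce,st=lid(I[n],c,u,14); print(n,c,ce,st,ray(P[n],ce,z)+o[n])
    except Exception as e: print(n,c,"hidden")
for c,b in(("blue",(210,170,270,230)),("red",(170,170,215,230)),("green",(130,170,180,230))):
    try: X,rc,s=pad(I["top"],P["top"],c,b); print(c,X+o["top"],rc,s)
    except Exception as e: print(c,e)
print(r.observe()["eef_pos"])
f=lambda i,k:cv2.resize(i,None,fx=k,fy=k,interpolation=cv2.INTER_CUBIC)
c=np.zeros((560,800,3),np.uint8);A=f(I["top"][135:275,125:425,::-1],1.8);B=f(I["side"][100:340,90:400,::-1],1.1);c[:A.shape[0],:A.shape[1]]=A;c[275:275+B.shape[0],384:384+B.shape[1]]=B
cv2.imwrite("pics/g7.png",c)
```

```text
top gold [284.5 236.3] [  4   5  22  21 343] [438.4  -5.9  60. ]
top green [359.5 154.1] [ 3  9  6 14 40] [ 613.3 -180.2  125. ]
top red [348.1 191.5] [  3   4  24  23 406] [ 527.3 -150.4  125. ]
top blue hidden
side gold [314.9 228.6] [  5   8  23  17 270] [435.8  -4.2  60. ]
side green [313.1 142.8] [ 6 11 20  9 77] [ 609.9 -200.5  125. ]
side red [326.6 160.9] [  4  10  23  11 200] [ 526.5 -149.6  125. ]
side blue hidden
blue [538.8 107.   15. ] ((238.5, 199.5), (29.0, 33.0), 90.0) [ 12  15  34  30 985]
red [542.6 208.   15. ] ((198.0, 199.0), (28.0, 32.0), 90.0) [ 12  15  33  29 894]
green [545.  306.8  15. ] ((158.5, 199.0), (28.0, 33.0), 90.0) [ 12  15  34  29 920]
[ 616.8 -199.2  174.9]
```

View pics/g7.png

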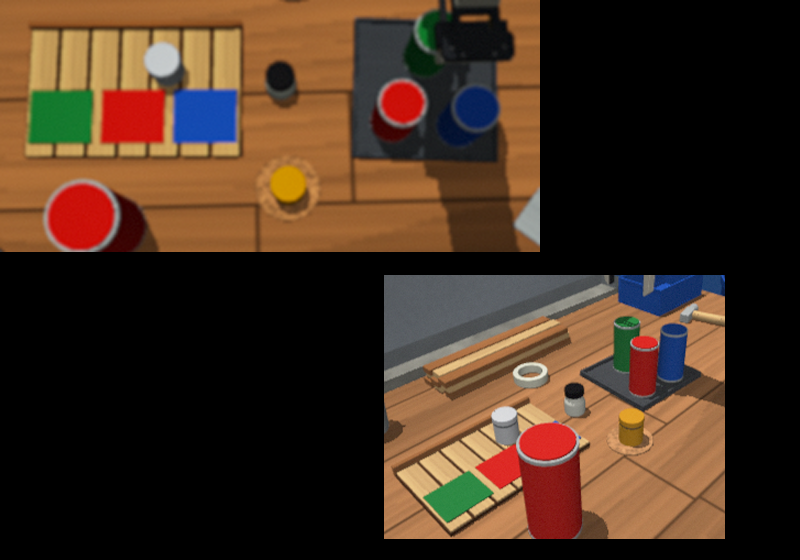

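>>> arm_command([
  [[-1,-0.1,0.1,2,0,0,0],[-1,0,0,3,0,0,0],[-1,0,0,2.2,0,0,0],[-1,0,0,1.3,0,0,0],[-1,0,0,0.7,0,0,0],[-1,0,0,0,0,0,0],[-1,0,0,0,0,0,0],[1,0,0,0,0,0,0],[1,0,0,0,0,0,0],[1,0,0,0,0,0,0],[1,0,0,0,0,0,0],[1,0,0,0,0,0,0],[1,0,0,0,0,0,0],[1,0,0,0,0,0,0],[1,0,0,0,0,0,0]],
], force=20)

```text
clock: 35.05
eef_pos: [618.8, -201.9, 83.1]
tool_rot: [[-0.0, 1.0, 0.001], [1.0, 0.0, -0.0], [-0.0, 0.001, -1.0]]
ft_force: [-0.1, 0.2, 2.4]
width: 59.5
grasp_force: 20.0
```

>>> arm_command([
  [[1,0,0,-2,0,0,0],[1,0,0,-3.5,0,0,0],[1,0,0,-3.5,0,0,0],[1,0,0,-2.5,0,0,0],[1,0,0,-1.5,0,0,0],[1,1.5,0,0,0,0,0],[1,2.5,-0.5,0,0,0,0],[1,3,-0.5,0,0,0,0],[1,3,-0.5,0,0,0,0],[1,3,-0.5,0,0,0,0],[1,3,-0.5,0,0,0,0],[1,3,-0.5,0,0,0,0],[1,3,-0.5,0,0,0,0],[1,3,-0.5,0,0,0,0],[1,3,-0.5,0,0,0,0],[1,3,-0.5,0,0,0,0],[1,3,-0.5,0,0,0,0],[1,3,-0.5,0,0,0,0],[1,3,-0.5,0,0,0,0],[1,3,-0.5,0,0,0,0]],
])

```text
clock: 36.72
eef_pos: [546.6, 229.7, 211.3]
tool_rot: [[-0.001, 1.0, -0.002], [1.0, 0.001, -0.001], [-0.001, -0.002, -1.0]]
ft_force: [-0.3, 0.1, -3.3]
width: 59.5
grasp_force: 20.0
```

>>> arm_command([
  [[1,3,-0.3,0,0,0,0],[1,3,0,0,0,0,0],[1,2.5,0,0,0,0,0],[1,0.8,0,0,0,0,0],[1,0,0,0,0,0,0],[1,0,0,0,0,0,0],[1,0,0,0,0,0,0],[1,0,0,0,0,0,0]],
])

```text
clock: 37.38
eef_pos: [545.6, 319.2, 212.3]
tool_rot: [[0.002, 1.0, -0.001], [1.0, -0.002, -0.001], [-0.001, -0.001, -1.0]]
ft_force: [0.0, -0.6, -3.5]
width: 59.5
grasp_force: 20.0
```

>>> arm_command([
  [[1,-0.7,0,1.5,0,0,0],[1,-0.5,0,3,0,0,0],[1,0,0,3,0,0,0],[1,0,0,2,0,0,0],[1,0,0,1.2,0,0,0],[1,0,0,0.7,0,0,0],[1,0,0,0.2,0,0,0],[1,0,0,0,0,0,0],[1,0,0,0,0,0,0],[1,0,0,0,0,0,0]],
])

```text
clock: 38.22
eef_pos: [546.1, 309.6, 98.0]
tool_rot: [[-0.0, 1.0, 0.002], [1.0, 0.0, 0.001], [0.001, 0.002, -1.0]]
ft_force: [0.5, 0.5, -3.2]
width: 59.2
grasp_force: 20.0
```

>>> arm_command([
  [[1,-0.15,-0.1,0.25,0,0,0],[1,0,0,0.15,0,0,0],[1,0,0,0.05,0,0,0],[1,0,0,0,0,0,0],[1,0,0,0,0,0,0],[-1,0,0,0,0,0,0],[-1,0,0,0,0,0,0],[-1,0,0,0,0,0,0],[-1,0,0,0,0,0,0],[-1,0,0,0,0,0,0],[-1,0,0,0,0,0,0],[-1,0,0,-2,0,0,0],[-1,0,0,-3,0,0,0],[-1,0,0,-3,0,0,0],[-1,-1,0,-2,0,0,0],[-1,-3,0,0,0,0,0],[-1,-3,0,0,0,0,0],[-1,-3,0,0,0,0,0],[-1,-3,0,0,0,0,0],[-1,-3,0,0,0,0,0]],
])

```text
clock: 39.88
eef_pos: [544.3, 146.3, 192.4]
tool_rot: [[-0.0, 1.0, 0.0], [1.0, 0.0, -0.0], [-0.0, 0.0, -1.0]]
ft_force: [-0.1, 0.9, -0.6]
width: 93.1
grasp_force: 0.0
```

>>> arm_command([
  [[-1,-3,0,0,0,0,0],[-1,-3,0,0,0,0,0],[-1,-3,0,0,0,0,0],[-1,-3,0,0,0,0,0],[-1,-3,-0.2,0,0,0,0],[-1,-3,-0.3,0,0,0,0],[-1,-3,-0.3,0,0,0,0],[-1,-3,-0.3,0,0,0,0],[-1,-2.5,-0.3,0,0,0,0],[-1,-2.2,-0.3,0,0,0,0],[-1,-1,-0.1,0,0,0,0],[-1,0,0,0,0,0,0],[-1,0,0,0,0,0,0],[-1,0,0,0,0,0,0]],
])

```text
clock: 41.05
eef_pos: [527.0, -147.6, 192.4]
tool_rot: [[-0.002, 1.0, 0.0], [1.0, 0.002, 0.001], [0.001, 0.0, -1.0]]
ft_force: [-0.4, 0.0, 0.5]
width: 93.1
grasp_force: 0.0
```

```bash
cat > chk.py <<'E'
from cell import r
from lids import *
import sys
P={n:r.camera_params(n) for n in("top","side")}
I={n:r.camera(n) for n in P}
for n in I: cv2.imwrite(f"pics/{n}{sys.argv[1]}.png",I[n][:,:,::-1])
o={"top":np.array([-2.3,2.8,0]),"side":np.array([2.3,-3.3,0])}
for n in I:
  for c,X in(("gold",[439.6,-5.6,60]),("green",[545,307.8,135]),("red",[542.7,208,135]),("blue",[540.4,108,135]),("red",[526.5,-150.5,125]),("blue",[519,-241,125]),("silver",[607.3,158.6,68])):
    try:
        ce,st=lid(I[n],c,proj(P[n],X-o[n]),14)
        if st[4]>100: print(n,c,X,st[2:],(ray(P[n],ce,X[2])+o[n]-X)[:2])
    except Exception as e: pass
print(r.observe()["eef_pos"])
E
python3 chk.py 8
```

```text
top gold [439.6, -5.6, 60] [ 22  21 343] [-1.3 -0.4]
top green [545, 307.8, 135] [ 23  23 399] [-1.3  0.4]
top red [542.7, 208, 135] [ 18  16 280] [-11.9  -8.8]
top blue [540.4, 108, 135] [ 23  16 362] [-11.7  -3.4]
top blue [519, -241, 125] [ 19  24 224] [-2.5  2.8]
top silver [607.3, 158.6, 68] [ 19  18 279] [-0.   0.1]
side gold [439.6, -5.6, 60] [ 23  18 286] [-5.   2.5]
side green [545, 307.8, 135] [ 28  20 472] [-1.1  1.8]
side blue [519, -241, 125] [ 22  10 176] [-1.2  0.8]
side silver [607.3, 158.6, 68] [ 23  15 264] [-1.3 -0.4]
[ 526.9 -147.6  192.4]
```

>>> arm_command([
  [[-1,-0.25,0,2,0,0,0],[-1,0,0,3,0,0,0],[-1,0,0,3,0,0,0],[-1,0,0,1.8,0,0,0],[-1,0,0,0.9,0,0,0],[-1,0,0,0.2,0,0,0],[-1,0,0,0,0,0,0],[-1,0,0,0,0,0,0],[1,0,0,0,0,0,0],[1,0,0,0,0,0,0],[1,0,0,0,0,0,0],[1,0,0,0,0,0,0],[1,0,0,0,0,0,0],[1,0,0,0,0,0,0],[1,0,0,0,0,0,0],[1,0,0,0,0,0,0]],
], force=20)

```text
clock: 42.48
eef_pos: [527.0, -151.9, 83.6]
tool_rot: [[-0.0, 1.0, 0.001], [1.0, 0.0, -0.0], [-0.0, 0.001, -1.0]]
ft_force: [0.5, -0.9, 3.9]
width: 59.4
grasp_force: 20.0
```

>>> arm_command([
  [[1,0,0,-2,0,0,0],[1,0,0,-3,0,0,0],[1,0,0,-3,0,0,0],[1,0,0,-2,0,0,0],[1,1.3,0.1,0,0,0,0],[1,2.5,0.1,0,0,0,0],[1,3,0.1,0,0,0,0],[1,3,0.1,0,0,0,0],[1,3,0.2,0,0,0,0],[1,3,0.2,0,0,0,0],[1,3,0.2,0,0,0,0],[1,3,0.2,0,0,0,0],[1,3,0.1,0,0,0,0],[1,3,0.1,0,0,0,0],[1,3,0.1,0,0,0,0],[1,2.6,0.1,0,0,0,0],[1,1.6,0,0,0,0,0],[1,0.8,0,0,0,0,0],[1,0,0,0,0,0,0],[1,0,0,0,0,0,0]],
])

```text
clock: 44.15
eef_pos: [541.5, 205.4, 182.1]
tool_rot: [[-0.001, 1.0, -0.002], [1.0, 0.001, -0.001], [-0.001, -0.002, -1.0]]
ft_force: [0.3, -0.8, -3.8]
width: 59.9
grasp_force: 20.0
```

>>> arm_command([
  [[1,0,0,0,0,0,0],[1,0,0,2,0,0,0],[1,0,0,2.5,0,0,0],[1,0,0,2,0,0,0],[1,0,0,1.2,0,0,0],[1,0,0,0.6,0,0,0],[1,0,0,0,0,0,0],[1,0,0,0,0,0,0],[1,0,0,0,0,0,0]],
])

```text
clock: 44.9
eef_pos: [543.2, 206.3, 101.3]
tool_rot: [[0.0, 1.0, 0.001], [1.0, -0.0, 0.001], [0.001, 0.001, -1.0]]
ft_force: [0.1, -0.4, -3.3]
width: 59.8
grasp_force: 20.0
```

>>> arm_command([
  [[1,0.1,0,0.4,0,0,0],[1,0,0,0.25,0,0,0],[1,0,0,0.1,0,0,0],[1,0,0,0,0,0,0],[1,0,0,0,0,0,0],[-1,0,0,0,0,0,0],[-1,0,0,0,0,0,0],[-1,0,0,0,0,0,0],[-1,0,0,0,0,0,0],[-1,0,0,0,0,0,0],[-1,0,0,0,0,0,0],[-1,0,0,-2,0,0,0],[-1,0,0,-3,0,0,0],[-1,0,0,-3,0,0,0],[-1,-1,0,-2,0,0,0],[-1,-3,-0.1,0,0,0,0],[-1,-3,-0.2,0,0,0,0],[-1,-3,-0.2,0,0,0,0],[-1,-3,-0.2,0,0,0,0],[-1,-3,-0.2,0,0,0,0]],
])

```text
clock: 46.57
eef_pos: [533.1, 45.8, 192.9]
tool_rot: [[-0.0, 1.0, 0.0], [1.0, 0.0, -0.0], [-0.0, 0.0, -1.0]]
ft_force: [0.9, -0.8, -0.2]
width: 93.0
grasp_force: 0.0
```

>>> arm_command([
  [[-1,-3,-0.2,0,0,0,0],[-1,-3,-0.2,0,0,0,0],[-1,-3,-0.2,0,0,0,0],[-1,-3,-0.2,0,0,0,0],[-1,-3,-0.2,0,0,0,0],[-1,-3,-0.2,0,0,0,0],[-1,-3,-0.2,0,0,0,0],[-1,-3,-0.1,0,0,0,0],[-1,-2.5,0,0,0,0,0],[-1,-1.5,0,0,0,0,0],[-1,-0.8,0,0,0,0,0],[-1,0,0,0,0,0,0],[-1,0,0,0,0,0,0],[-1,0,0,0,0,0,0]],
])

```text
clock: 47.73
eef_pos: [518.8, -239.3, 192.9]
tool_rot: [[-0.002, 1.0, 0.0], [1.0, 0.002, 0.001], [0.001, 0.0, -1.0]]
ft_force: [1.1, -0.3, 0.2]
width: 93.0
grasp_force: 0.0
```

```bash
python3 chk.py 9
```

```text
top gold [439.6, -5.6, 60] [ 22  21 339] [-1.5 -0.3]
top green [545, 307.8, 135] [ 22  22 395] [-1.4  0.3]
top red [542.7, 208, 135] [ 22  23 400] [-0.1 -0.1]
top blue [540.4, 108, 135] [ 23  16 362] [-11.7  -3.4]
top silver [607.3, 158.6, 68] [ 19  19 283] [0.1 0. ]
side gold [439.6, -5.6, 60] [ 23  18 288] [-4.9  2.7]
side green [545, 307.8, 135] [ 28  20 473] [-1.1  1.7]
side red [542.7, 208, 135] [ 28  18 399] [0.4 0.2]
[ 518.8 -239.3  192.9]
```

Red is within 1 mm of its pad centre. Next, the blue can.

>>> arm_command([
  [[-1,-0.1,0,2,0,0,0],[-1,0,0,3,0,0,0],[-1,0,0,3,0,0,0],[-1,0,0,1.8,0,0,0],[-1,0,0,0.9,0,0,0],[-1,0,0,0.25,0,0,0],[-1,0,0,0,0,0,0],[-1,0,0,0,0,0,0],[1,0,0,0,0,0,0],[1,0,0,0,0,0,0],[1,0,0,0,0,0,0],[1,0,0,0,0,0,0],[1,0,0,0,0,0,0],[1,0,0,0,0,0,0],[1,0,0,0,0,0,0],[1,0,0,0,0,0,0]],
], force=20)

```text
clock: 49.17
eef_pos: [518.8, -241.9, 83.5]
tool_rot: [[-0.0, 1.0, 0.0], [1.0, 0.0, -0.0], [-0.0, 0.0, -1.0]]
ft_force: [-0.3, 0.7, 2.9]
width: 59.3
grasp_force: 20.0
```

>>> arm_command([
  [[1,0,0,-2,0,0,0],[1,0,0,-3,0,0,0],[1,0,0,-3,0,0,0],[1,0,0,-2,0,0,0],[1,1.3,0.15,0,0,0,0],[1,2.5,0.2,0,0,0,0],[1,3,0.2,0,0,0,0],[1,3,0.2,0,0,0,0],[1,3,0.2,0,0,0,0],[1,3,0.2,0,0,0,0],[1,3,0.2,0,0,0,0],[1,3,0.2,0,0,0,0],[1,3,0.2,0,0,0,0],[1,3,0.2,0,0,0,0],[1,3,0.2,0,0,0,0],[1,2.4,0,0,0,0,0],[1,1.2,0,0,0,0,0],[1,0.5,0,0,0,0,0],[1,0,0,0,0,0,0],[1,0,0,0,0,0,0]],
])

```text
clock: 50.83
eef_pos: [539.6, 105.8, 182.7]
tool_rot: [[0.0, 1.0, -0.001], [1.0, -0.0, -0.001], [-0.001, -0.001, -1.0]]
ft_force: [-1.1, -1.2, -2.2]
width: 59.3
grasp_force: 20.0
```

>>> arm_command([
  [[1,0,0,0,0,0,0],[1,0,0,2,0,0,0],[1,0,0,2.5,0,0,0],[1,0,0,2,0,0,0],[1,0,0,1.2,0,0,0],[1,0,0,0.6,0,0,0],[1,0,0,0,0,0,0],[1,0,0,0,0,0,0],[1,0,0,0,0,0,0]],
])

```text
clock: 51.58
eef_pos: [540.7, 106.8, 101.2]
tool_rot: [[0.001, 1.0, 0.001], [1.0, -0.001, 0.0], [0.0, 0.001, -1.0]]
ft_force: [0.3, 0.2, -1.5]
width: 59.4
grasp_force: 20.0
```

>>> arm_command([
  [[1,0.1,0,0.4,0,0,0],[1,0,0,0.25,0,0,0],[1,0,0,0.1,0,0,0],[1,0,0,0,0,0,0],[1,0,0,0,0,0,0],[-1,0,0,0,0,0,0],[-1,0,0,0,0,0,0],[-1,0,0,0,0,0,0],[-1,0,0,0,0,0,0],[-1,0,0,0,0,0,0],[-1,0,0,0,0,0,0],[-1,0,0,-2,0,0,0],[-1,0,0,-3,0,0,0],[-1,0,0,-3,0,0,0],[-1,-1,0,-2,0,0,0],[-1,-3,0,0,0,0,0],[-1,-3,0,0,0,0,0],[-1,-3,0,0,0,0,0],[-1,-3,0,0,0,0,0],[-1,-3,0,0,0,0,0]],
])

```text
clock: 53.25
eef_pos: [539.8, -53.3, 192.9]
tool_rot: [[-0.0, 1.0, 0.0], [1.0, 0.0, -0.0], [-0.0, 0.0, -1.0]]
ft_force: [0.7, 0.0, 0.5]
width: 93.2
grasp_force: 0.0
```

>>> arm_command([
  [[-1,-3,0,0,0,0,0],[-1,-3,0,0,0,0,0],[-1,-3,0,0,0,0,0],[-1,-3,0,0,0,0,0],[-1,-3,0,0,0,0,0],[-1,-2,0,0,0,0,0],[-1,-1,0,0,0,0,0],[-1,0,0,0,0,0,0],[-1,0,0,0,0,0,0],[-1,0,0,0,0,0,0],[-1,0,0,0,0,0,0]],
])

```text
clock: 54.17
eef_pos: [540.4, -229.9, 193.0]
tool_rot: [[-0.003, 1.0, 0.0], [1.0, 0.003, 0.001], [0.001, 0.0, -1.0]]
ft_force: [0.2, 0.3, -0.0]
width: 93.1
grasp_force: 0.0
```

```bash
python3 chk.py 10
python3 - <<'E'
import cv2,numpy as np
f=lambda i,k:cv2.resize(i,None,fx=k,fy=k,interpolation=cv2.INTER_CUBIC)
A=f(cv2.imread("pics/top10.png")[135:275,125:325],1.9);B=f(cv2.imread("pics/side10.png")[140:340,90:350],1.6)
c=np.zeros((330,800,3),np.uint8);c[:A.shape[0],:A.shape[1]]=A;c[:B.shape[0],384:384+B.shape[1]]=B
cv2.imwrite("pics/g10.png",c)
E
```

```text
top gold [439.6, -5.6, 60] [ 21  21 339] [-1.4 -0.4]
top green [545, 307.8, 135] [ 22  22 395] [-1.4  0.3]
top red [542.7, 208, 135] [ 22  23 400] [-0.  0.]
top blue [540.4, 108, 135] [ 24  23 431] [-1.   0.1]
top silver [607.3, 158.6, 68] [ 19  19 282] [0.2 0. ]
side gold [439.6, -5.6, 60] [ 23  18 283] [-4.7  2.5]
side green [545, 307.8, 135] [ 28  20 473] [-1.1  1.7]
side red [542.7, 208, 135] [ 28  18 398] [0.3 0.1]
side blue [540.4, 108, 135] [ 26  16 333] [-0.8  0.4]
[ 540.3 -230.4  193. ]
```

View pics/g10.png

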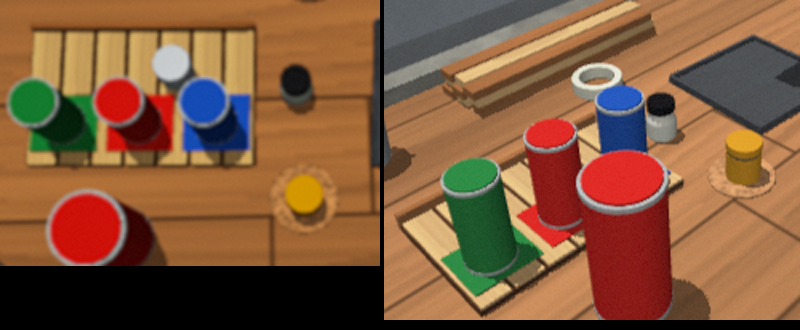

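The picture shows every can upright on the pad of its own colour, the gold tin on the mat and the silver tin where it started. I'm handing the job in.

```bash
python3 -c "
from cell import r
print(r.job_done())"
```

```text
the job is handed in; nothing more can be done
None
```

I handed the job in at about 54 s: by the cameras, each can stands upright within about 2 mm of its own pad's centre, the gold tin is within about 6 mm of the mat's centre, and the silver tin hasn't moved; my first grasp at the gold tin closed just above it without moving it. The hand-in returned no verdict.

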